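# Zero the spectrophotometer on the blank and print the record

### The job

The blank is in the spectrophotometer's sample well: push the raised dark lid fully shut without slamming it, then press the blue zero key all the way and let it come back up, then press the green print key all the way and let it come back up, keeping the lid shut. Press no other key, press no key while the lid is up, do not lean hard on the instrument, do not lift the lid further open, and leave the glassware and boxes around it where they stand; nothing is to be picked up.

Things in the scene. Friction and masses are not known exactly. Their poses are not given: they have to be found in the camera images.
- spectro: Spectrophotometer: pale grey, fixed, 300 deep (x), 340 wide (y), flat deck 130 high. Origin: centre of underside; x to its rear, y to its left seen from the robot, z up. Wine-red front panel rises rearwards at 20.6 degrees, 85 high at x = -150 to 130 high at x = -30, with five keys in a row and a display above the left ones; lid on the right of the deck.
- lid (a joint): Sample lid: dark grey plate 130 long, 116 wide, 16 thick, hinged along its rear edge, right of the deck. Rad: 0 fully shut (flat on the deck), growing as the front edge rises; starts at 0.62 to 0.85. A friction hinge (0.18 N m) keeps it where left; 1 to 2 N at the front edge pushes it down, no spring-back, no latch.
- lid_front (a point): Point on the lid's upper (outer) face, on its centre line, 15 mm from the front edge; moves with the lid. Its z axis is the outward normal of the upper face. In the lid's frame it lies 115 mm ahead of and 16 mm above the hinge axis.
- lid_hinge (a point): Middle of the lid's hinge axis, fixed on the instrument at deck height (130); axes as the instrument's; the hinge axis runs along y. The lid when shut reaches 130 mm from here towards the front (-x).
- key_down (a joint): Pale key with a down arrow (wavelength down), first from the left as seen from the robot; not to be pressed. Square cap 20 x 20 mm, standing 7 mm proud of the panel, keys 38 mm apart between centres. Value in m: 0 released, 0.004 fully pressed, along the panel's normal. Spring return; 1.5 N starts it, about 5 N presses it fully.
- key_down_top (a point): Centre of the top face of that key (first from left); moves with it. z axis is the outward normal of the key, tilted 20.6 degrees from vertical towards the instrument's front; y axis along the row.
- key_up (a joint): Pale key with an up arrow (wavelength up), second from the left; not to be pressed. Square cap 20 x 20 mm, standing 7 mm proud of the panel, keys 38 mm apart between centres. Value in m: 0 released, 0.004 fully pressed, along the panel's normal. Spring return; 1.5 N starts it, about 5 N presses it fully.
- key_up_top (a point): Centre of the top face of that key (second from left); moves with it. z axis is the outward normal of the key, tilted 20.6 degrees from vertical towards the instrument's front; y axis along the row.
- key_mode (a joint): Plain pale key (mode), middle of the row; not to be pressed. Square cap 20 x 20 mm, standing 7 mm proud of the panel, keys 38 mm apart between centres. Value in m: 0 released, 0.004 fully pressed, along the panel's normal. Spring return; 1.5 N starts it, about 5 N presses it fully.
- key_mode_top (a point): Centre of the top face of that key (middle); moves with it. z axis is the outward normal of the key, tilted 20.6 degrees from vertical towards the instrument's front; y axis along the row.
- key_zero (a joint): BLUE key (zero), fourth from the left. Square cap 20 x 20 mm, standing 7 mm proud of the panel, keys 38 mm apart between centres. Value in m: 0 released, 0.004 fully pressed, along the panel's normal. Spring return; 1.5 N starts it, about 5 N presses it fully.
- key_zero_top (a point): Centre of the top face of that key (blue); moves with it. z axis is the outward normal of the key, tilted 20.6 degrees from vertical towards the instrument's front; y axis along the row.
- key_print (a joint): GREEN key (print), fifth from the left, at the right-hand end. Square cap 20 x 20 mm, standing 7 mm proud of the panel, keys 38 mm apart between centres. Value in m: 0 released, 0.004 fully pressed, along the panel's normal. Spring return; 1.5 N starts it, about 5 N presses it fully.
- key_print_top (a point): Centre of the top face of that key (green); moves with it. z axis is the outward normal of the key, tilted 20.6 degrees from vertical towards the instrument's front; y axis along the row.
- deck_vial: Small amber vial with aluminium cap, 22 mm diameter, 50 high, standing on the left of the instrument's deck. Loose; origin at the centre of its underside, z up. Leave alone.
- front_vial: Small clear vial with blue cap, 22 mm diameter, 50 high, on the bench in front of the instrument. Loose; origin at the centre of its underside, z up. Leave alone.
- beaker: Glass beaker, 68 mm diameter, 85 high, on the bench to the left of the instrument. Loose; origin at the centre of its underside, z up. Leave alone.
- cell_box: Closed cuvette box, dark with a pale top, 110 x 65 x 44, on the bench to the right of the instrument. Loose; origin at the centre of its underside, z up. Leave alone.
- bottle: Amber glass bottle with blue cap, 66 mm diameter, 150 high, on the bench to one side, nearer the robot. Loose; origin at the centre of its underside, z up. Leave alone.
- tip_rack: Blue rack of yellow pipette tips, 80 x 115 x 62, on the bench to one side, nearer the robot. Loose; origin at the centre of its underside, z up. Leave alone.

How it is judged:
On the way, in this order (a step that is already met when the one before it is completed fails the run):
1. the lid is fully shut, with no key down (value of joint lid below 0.03 rad and value of joint each of key_down, key_up, key_mode, key_zero, key_print below 0.001 m), for 0.2 s.
2. the blue zero key is pressed, the lid shut and the other keys up (value of joint key_zero above 0.003 m and value of joint lid below 0.03 rad and value of joint each of key_down, key_up, key_mode, key_print below 0.001 m), for 0.05 s.
3. the blue zero key has come back up, the lid still shut (all of step 1), for 0.05 s.
4. the green print key is pressed, the lid shut and the other keys up (value of joint key_print above 0.003 m and value of joint lid below 0.03 rad and value of joint each of key_down, key_up, key_mode, key_zero below 0.001 m), for 0.05 s.
At the end, for the whole second after the job is handed in: The lid is shut (within 0.03 rad), all five keys are released (within 1 mm of fully up), and every loose thing stands upright, at rest, within 20 mm of where it was (all of step 3 and distance of each of deck_vial, front_vial, beaker, cell_box, bottle, tip_rack from where it was at the start of the episode below 0.02 m and angle between each of deck_vial, front_vial, beaker, cell_box, bottle, tip_rack's own z axis and vertical below 0.2 rad and linear speed of each of deck_vial, front_vial, beaker, cell_box, bottle, tip_rack below 0.02 m/s); the robot touches nothing.
It fails at once if a key is pressed (over 2 mm) while the lid is up (over 0.1 rad) (value of joint lid above 0.1 rad and value of joint any of key_down, key_up, key_mode, key_zero, key_print above 0.002 m).
It fails at once if one of the pale keys is pressed (over 2 mm) (value of joint any of key_down, key_up, key_mode above 0.002 m).
It fails at once if the lid is raised further (over 0.92 rad) or slammed (over 4 rad/s) (value of joint lid above 0.92 rad or velocity of joint lid below -4 rad/s).
It fails at once if the instrument is leaned on with over 60 N (contact force between any of the fingers, the arm and spectro above 60 N).
It fails at once if a vial, the beaker, the bottle, the cuvette box or the tip rack is moved over 20 mm, lifted or tipped (over 0.3 rad) (distance of any of deck_vial, front_vial, beaker, cell_box, bottle, tip_rack from where it was at the start of the episode above 0.02 m or angle between any of deck_vial, front_vial, beaker, cell_box, bottle, tip_rack's own z axis and vertical above 0.3 rad).
It also fails if it takes over 45 s, if anything falls off the work surface, if the arm or the gripper's body presses on something with over 40 N, if the wrist force passes 120 N, or if a joint passes its speed limit or range.

### The arm

A 6-joint arm with a two-finger parallel gripper is mounted at the origin on the work surface. World frame = base frame: x ahead of the robot, y to its left, z up, the work surface at z = 0. Lengths are in m, angles in rad, forces in N, time in s.
With the tool pointing down it reaches from about 0.35 to 0.975 m from the base axis. Payload 4.9 kg.
Tool frame: the origin (TCP) lies on the centre line of the jaws, within the pads' length; the fingertips stand 14 mm ahead of it and the grasp point (between the pads) lies 5 mm behind it; z points along the fingers, y is the line along which they close (so a half turn about z gives the same grasp; the last joint's range is limited). The gripper opens to 85 mm and grips with 20 to 120 N. Pads are 22 mm wide; open, the fingers measure 114 mm over their backs; the gripper's body (76 mm by 85 mm) begins 54 mm behind the grasp point. The pads swing forward as they close: fully open they stand 13 mm farther back than shut.
Start: joints at [-1.392, 0.053, 1.613, -0, 1.476, -0.119], TCP at [0.183, -0.597, 0.245] pointing down, gripper open.
Joint ranges: [-3.01, 3.01], [-1.01, 2.22], [0.06, 2.58], [-1.02, 4.17], [0.09, 2.62], [-3.14, 3.14]. Speed limits (rad/s): [2.57, 2.57, 3.14, 3.14, 3.14, 3.14].

### API

Orientations are given as a unit quaternion [w, x, y, z].
In Python, from plant import * gives the robot as it stands.
- The arm moves only by the tool send_rows, never from a script. Its argument "steps" is a list of rows, each an object with "translation": the shift along the tool's x, y, z in cm, a list of three; "delta_rot": the turn, a rotation vector about the tool's x, y, z in rad, a list of three; "jaw": the finger opening in cm, from 0 to 8.54. In form: [{"translation": [dx, dy, dz], "delta_rot": [rx, ry, rz], "jaw": jaw}, ...]. A call has exactly 8 rows; each row is the pose to reach, as a shift and turn from the pose commanded when the call began, along the tool's axes at that moment; what a row does not reach only later rows make up. A row lasts 1/10 s, in which the tool goes at most 50 mm and 8.59 degrees, less where a joint would pass 70% of its speed; a pose out of reach is approached as far as the arm can. A call with a gripper value outside its range is refused whole. The fingers move at their own pace and stop on an object; the grip force is fixed at half the most. Time passes only in rows, so rows that repeat a pose let the fingers close, or fill a call up. It gives the time, the measured TCP pose, the force, the opening and the grip force at its end, in the units of the state.
- state(): the state, without advancing time (a new reading comes with each control period).
- grab_frame(name): name is "side" or "top"; returns a dict with "pixels" (480x640x3 uint8, blue, green, red), "range_z" (480x640 float32, m along the optical axis (not along the pixel's ray), 0 where there is no reading), "fx", "fy", "cx", "cy" (pixels), "rvec" (rotation vector, rad) and "tvec" (3), from world to camera coordinates, as OpenCV has them. Camera axes: x right, y down, z forward; pixel columns grow to the right and rows downward; lengths in m; the calibration is good to about 2 mm. A picture is of the moment at which its call begins.
- job_done(): hands the job in; it is judged then, once.
The state is a dict: "time": time; "joint_pos": joint angles; "joint_vel": joint speeds; "joint_efforts": joint torques, N m; "tool_pos": TCP position; "tool_rot": TCP orientation; "contact_force": force on the tool from outside, world axes, zero at the start; "ft_torque": the same for the moment, N m; "gripper_width": opening from 0.0 (shut) to 1.0 (fully open); "grasp_force": force on a finger pad.
Only numpy, scipy, OpenCV 4.12 (cv2) and the standard library are available. Lean on these libraries where they do the work, as an engineer would, in place of code of your own. Each camera call takes 0.05 s, during which the arm holds its last target. There are 200 camera calls.

## Working session

There is one attempt and no reset: what is moved stays moved. The work goes in short steps, Python scripts to look and compute and a tool call to move; the robot and the scene stay as the last step left them, time stands still between calls to the robot, and variables do not carry over. Pictures are saved under pics/ and viewed, at most 10 in all, crops included, and the job is handed in when it is done.

Besides the shell and the picture viewer there is one more tool, called after "Request:" as name(argument=value, ...) on one line, values as JSON. send_rows: Moves the arm, as the interface text tells. Its arguments: {"type":"object","properties":{"steps":{"type":"array","items":{"type":"object","properties":{"translation":{"type":"array","items":{"type":"number"}},"delta_rot":{"type":"array","items":{"type":"number"}},"jaw":{"type":"number"}}}}},"required":["steps"]}

```bash
mkdir -p pics; cat > h.py <<'E'
from plant import *
import numpy as np, cv2
from scipy.spatial.transform import Rotation as R
def cloud(f):
    z=f["range_z"];v,u=np.mgrid[0:480,0:640]
    P=np.stack([(u-f["cx"])/f["fx"]*z,(v-f["cy"])/f["fy"]*z,z],-1)
    M=cv2.Rodrigues(np.array(f["rvec"],float))[0]
    W=(P-np.array(f["tvec"]).ravel())@M
    W[z<=0]=np.nan
    return W
E
python3 - <<'E'
from h import *
for n in("top","side"):
    f=grab_frame(n);cv2.imwrite(f"pics/{n}0.png",f["pixels"]);np.savez(f"{n}0.npz",W=cloud(f),px=f["pixels"])
    print(n,-cv2.Rodrigues(np.array(f["rvec"]))[0].T@np.array(f["tvec"]).ravel(),f["fx"])
print(state())
E
```

```text
top [0.27635699 0.01752078 1.4364571 ] 504.64909670548667
side [0.10515687 1.15247587 0.84103335] 604.7853291275801
{'time': 0.1, 'joint_pos': array([-1.39199869e+00,  5.33118475e-02,  1.61416156e+00,  6.03000459e-07,
        1.47602508e+00, -1.18971802e-01]), 'joint_vel': array([-0.00023694, -0.0006077 , -0.00320874,  0.0010391 ,  0.00019328,
        0.00023528]), 'joint_efforts': array([ 2.70145492e-04, -3.94903243e+01, -3.71363604e+01, -9.21930837e-05,
        3.91019668e-03, -2.02620248e-05]), 'tool_pos': array([ 0.18328742, -0.59694923,  0.24417001]), 'tool_rot': array([-9.52500896e-04,  9.88936684e-01,  1.48335185e-01, -2.82003254e-05]), 'contact_force': array([-0.29290457,  0.05738404, -0.11810943]), 'ft_torque': array([ 0.0046515 , -0.00070234,  0.04601975]), 'grasp_force': 0.0, 'gripper_width': 0.9997252619133323}
```

View pics/top0.png

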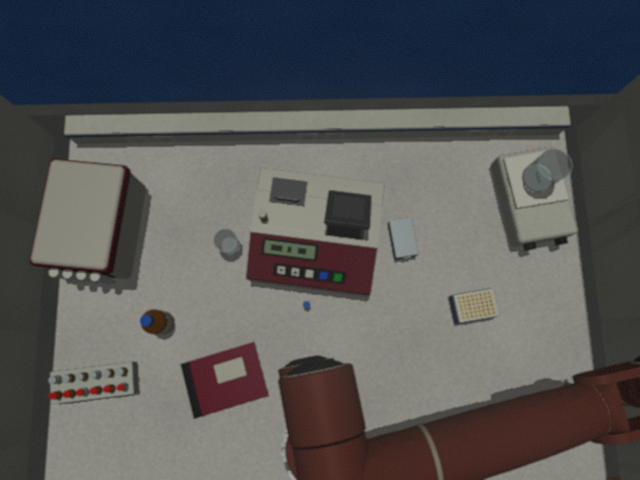

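View pics/side0.png

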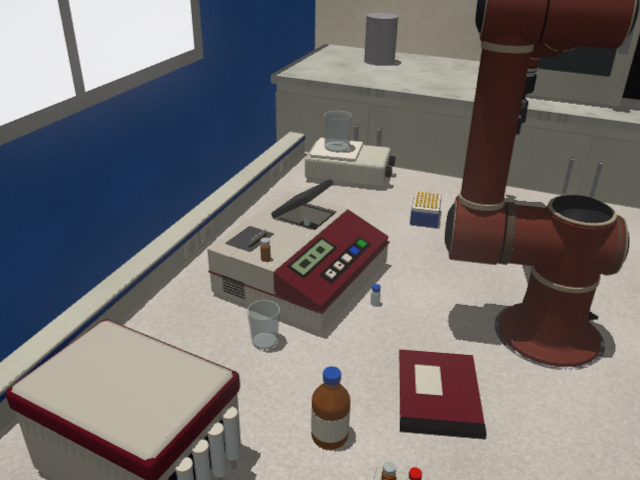

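The top view shows the keys at about (281,271) to (338,278), with blue at (323,275) and green at (338,278). The raised lid is near (348,212), and the front vial is at (307,305). The side view shows the lid open and nothing between the keys and the lid.

```bash
python3 - <<'E'
from h import *
for n in("top","side"):
    d=np.load(f"{n}0.npz");W=d["W"];px=d["px"].astype(int);b,g,r=px[...,0],px[...,1],px[...,2]
    fin=np.isfinite(W[...,2]);Wz=np.nan_to_num(W)
    reg=fin&(Wz[...,0]>.3)&(Wz[...,0]<.95)&(abs(Wz[...,1])<.3)
    key=reg&(Wz[...,2]>.09)&(Wz[...,2]<.15)
    for nm,m in(("blue",key&(b>g+40)&(b>r+60)),("green",key&(g>b+40)&(g>r+40)),("white",key&(b>140)&(g>140)&(r>140)&(Wz[...,0]<.66))):
        k,l,s,c=cv2.connectedComponentsWithStats(m.astype(np.uint8))
        for i in range(1,k):
            if s[i,4]>12: print(n,nm,s[i],c[i].round(1),np.median(W[l==i],0).round(4))
    red=reg&(r>g+35)&(r>b+25)&(Wz[...,2]>.08)&(Wz[...,2]<.14)
    P=W[red];c=P.mean(0);
    q=cv2.minAreaRect(P[:,:2].astype(np.float32));print(n,"panel",q,cv2.boxPoints(q).round(3).tolist())
    A=np.c_[P[:,:2],np.ones(len(P))];print("plane",np.linalg.lstsq(A,P[:,2],rcond=None)[0])
    lid=reg&(Wz[...,2]>.15)&(Wz[...,1]<0)&(Wz[...,0]>.6)&(px.max(-1)<90)
    P=W[lid];print("lid",len(P),P.min(0),P.max(0))
    if len(P)>20:
        A=np.c_[P[:,:2],np.ones(len(P))];print("lplane",np.linalg.lstsq(A,P[:,2],rcond=None)[0]); q=cv2.minAreaRect(P[:,:2].astype(np.float32));print(cv2.boxPoints(q).round(3).tolist())
    v=reg&(Wz[...,2]>.03)&(Wz[...,0]<.5)&(b>r+40);print("fvial",np.median(W[v],0) if v.any() else None)
E
```

```text
top blue [319 272   9   7  50] [323.1 275.1] [ 0.459  -0.0035  0.1038]
top green [334 274   8   7  50] [337.2 277. ] [ 0.453  -0.0408  0.104 ]
top panel ((0.4917382597923279, 0.029462605714797974), (0.32900407910346985, 0.11201298236846924), 81.22679901123047) [[0.41100001335144043, -0.125], [0.5220000147819519, -0.1420000046491623], [0.5720000267028809, 0.18299999833106995], [0.460999995470047, 0.20100000500679016]]
plane [ 0.37297736 -0.05532598 -0.07481923]
lid 874 [ 0.60007059 -0.13137356  0.15027168] [ 0.67653066 -0.01052335  0.20701546]
lplane [-0.70803128  0.10442436  0.63148403]
[[0.5879999995231628, -0.12399999797344208], [0.6660000085830688, -0.13300000131130219], [0.6790000200271606, -0.01899999938905239], [0.6010000109672546, -0.010999999940395355]]
fvial [0.45407767 0.00160608 0.101047  ]
side blue [350 246  10   8  48] [354.2 249.9] [ 0.4567 -0.0035  0.1016]
side green [357 239  10   8  46] [361.2 242.8] [ 0.4516 -0.041   0.1017]
side white [ 241  199  107   72 1858] [289.1 239. ] [0.5968 0.0514 0.1275]
side white [343 254   9   7  37] [346.6 257. ] [0.462  0.0334 0.1022]
side white [335 262   9   7  30] [338.2 264.7] [0.4698 0.0728 0.1021]
side white [326 270  10   7  31] [330.2 273.1] [0.4726 0.1098 0.1013]
side panel ((0.4916122555732727, 0.027904629707336426), (0.3447180688381195, 0.12266238778829575), 81.60801696777344) [[0.4059999883174896, -0.1340000033378601], [0.5270000100135803, -0.15199999511241913], [0.5770000219345093, 0.1889999955892563], [0.4560000002384186, 0.2070000022649765]]
plane [ 0.36755454 -0.05593846 -0.07336486]
lid 257 [ 0.60005559 -0.12962428  0.15020324] [ 0.66732922 -0.00702357  0.19896335]
lplane [-0.68769004 -0.0103476   0.60512662]
[[0.5920000076293945, -0.12600000202655792], [0.6600000262260437, -0.13099999725818634], [0.6679999828338623, -0.012000000104308128], [0.6000000238418579, -0.007000000216066837]]
fvial [0.45006565 0.00302647 0.09805032]
```

```bash
cat >> h.py <<'E'
yaw=-np.radians(8.5);t=np.radians(20.6)
xi=np.array([np.cos(yaw),np.sin(yaw),0]);yi=np.array([-np.sin(yaw),np.cos(yaw),0]);n=-np.sin(t)*xi+np.cos(t)*np.array([0,0,1])
RT=R.from_matrix(np.c_[np.cross(-yi,-n),-yi,-n])
def go(p,rot=RT):
    s=state();q=np.array(s["tool_rot"]);r=R.from_quat(q[[1,2,3,0]])
    print("t",s["time"],"pos",s["tool_pos"].round(4),"cm",(r.inv().apply(np.array(p)-s["tool_pos"])*100).round(2),"rot",(r.inv()*rot).as_rotvec().round(3),"F",s["contact_force"].round(2))
E
python3 -c "
from h import *
print(RT.as_matrix().round(2))
go([.575,-.065,.30])"
```

```text
[[ 0.93 -0.15  0.35]
 [-0.14 -0.99 -0.05]
 [ 0.35  0.   -0.94]]
t 0.1 pos [ 0.1833 -0.5969  0.2442] cm [ 53.06 -39.37  -5.5 ] rot [-0.082  0.354  0.441] F [-0.29  0.06 -0.12]
```

Request:
send_rows(steps=[{"translation": [0, 0, -4], "delta_rot": [0, 0, 0], "jaw": 0}, {"translation": [3, -2, -7], "delta_rot": [0, 0, 0.07], "jaw": 0}, {"translation": [6.5, -5, -7], "delta_rot": [0, 0.05, 0.13], "jaw": 0}, {"translation": [10, -8, -7], "delta_rot": [0, 0.1, 0.18], "jaw": 0}, {"translation": [14, -11, -7], "delta_rot": [-0.03, 0.15, 0.25], "jaw": 0}, {"translation": [18, -13.5, -7], "delta_rot": [-0.04, 0.2, 0.3], "jaw": 0}, {"translation": [22, -16.5, -7], "delta_rot": [-0.06, 0.27, 0.36], "jaw": 0}, {"translation": [26, -19.5, -7], "delta_rot": [-0.08, 0.35, 0.44], "jaw": 0}])

```text
time: 0.9
tool_pos: [0.3756, -0.3332, 0.315]
tool_rot: [0.013, 0.981, -0.074, 0.178]
contact_force: [0.3, -0.1, 0.6]
gripper_width: 0.002
grasp_force: 0.0
```

```bash
python3 -c "
from h import *
go([.575,-.065,.30])"
```

```text
t 0.9 pos [ 0.3756 -0.3332  0.315 ] cm [ 14.15 -29.51   6.94] rot [ 0.     0.    -0.002] F [ 0.26 -0.06  0.65]
```

Request:
send_rows(steps=[{"translation": [2.2, -4.5, 0], "delta_rot": [0, 0, 0], "jaw": 0}, {"translation": [4.4, -9, 1.5], "delta_rot": [0, 0, 0], "jaw": 0}, {"translation": [6.6, -13.5, 3], "delta_rot": [0, 0, 0], "jaw": 0}, {"translation": [8.8, -18, 4.2], "delta_rot": [0, 0, 0], "jaw": 0}, {"translation": [11, -22.5, 5.4], "delta_rot": [0, 0, 0], "jaw": 0}, {"translation": [13, -26.5, 6.4], "delta_rot": [0, 0, 0], "jaw": 0}, {"translation": [14.1, -29.5, 6.9], "delta_rot": [0, 0, 0], "jaw": 0}, {"translation": [14.1, -29.5, 6.9], "delta_rot": [0, 0, 0], "jaw": 0}])

```text
time: 1.7
tool_pos: [0.5734, -0.0619, 0.2982]
tool_rot: [0.012, 0.982, -0.069, 0.176]
contact_force: [-1.2, -0.9, -0.6]
gripper_width: -0.003
grasp_force: 0.0
```

```bash
python3 -c "
from h import *
f=grab_frame('side');cv2.imwrite('pics/side1.png',cv2.resize(f['pixels'][150:310,200:420],(770,560)))
go([.585,-.065,.225]);go([.585,-.065,.165])"
```

```text
t 1.75 pos [ 0.5727 -0.0637  0.2984] cm [-1.39 -0.06  7.31] rot [-0.001  0.006  0.005] F [-0.72 -0.25  0.42]
t 1.75 pos [ 0.5727 -0.0637  0.2984] cm [-3.47 -0.06 12.94] rot [-0.001  0.006  0.005] F [-0.72 -0.25  0.42]
```

View pics/side1.png

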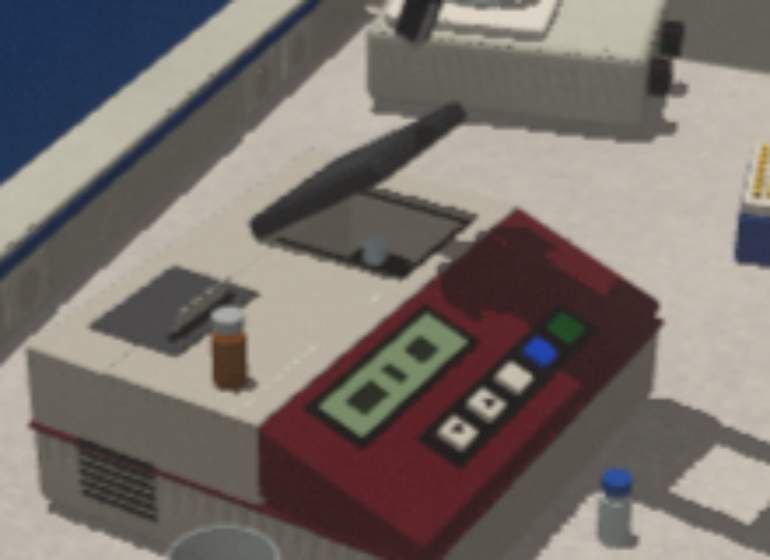

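The crop shows the fingertip at about (415,20), above the raised lid whose front edge is at about (460,110). Next I'll lower it gently.

Request:
send_rows(steps=[{"translation": [-0.7, 0, 3.5], "delta_rot": [0, 0, 0], "jaw": 0}, {"translation": [-1.4, 0, 6.8], "delta_rot": [0, 0, 0], "jaw": 0}, {"translation": [-1.6, 0, 7.9], "delta_rot": [0, 0, 0], "jaw": 0}, {"translation": [-1.9, 0, 8.7], "delta_rot": [0, 0, 0], "jaw": 0}, {"translation": [-2.2, 0, 9.4], "delta_rot": [0, 0, 0], "jaw": 0}, {"translation": [-2.5, 0, 10.2], "delta_rot": [0, 0, 0], "jaw": 0}, {"translation": [-2.8, 0, 11], "delta_rot": [0, 0, 0], "jaw": 0}, {"translation": [-3.0, 0, 11.7], "delta_rot": [0, 0, 0], "jaw": 0}])

```text
time: 2.55
tool_pos: [0.5851, -0.0679, 0.1795]
tool_rot: [0.014, 0.981, -0.072, 0.177]
contact_force: [-1.0, -0.2, 2.1]
gripper_width: -0.002
grasp_force: 0.9
```

```bash
python3 -c "
from h import *
go([.585,-.065,.165]);go([.585,-.065,.155])"
```

```text
t 2.55 pos [ 0.5851 -0.0679  0.1795] cm [-0.56 -0.29  1.34] rot [0.    0.003 0.002] F [-0.96 -0.18  2.06]
t 2.55 pos [ 0.5851 -0.0679  0.1795] cm [-0.91 -0.29  2.28] rot [0.    0.003 0.002] F [-0.96 -0.18  2.06]
```

Request:
send_rows(steps=[{"translation": [-0.15, 0, 0.4], "delta_rot": [0, 0, 0], "jaw": 0}, {"translation": [-0.3, 0, 0.8], "delta_rot": [0, 0, 0], "jaw": 0}, {"translation": [-0.4, 0, 1.05], "delta_rot": [0, 0, 0], "jaw": 0}, {"translation": [-0.46, 0, 1.2], "delta_rot": [0, 0, 0], "jaw": 0}, {"translation": [-0.5, 0, 1.3], "delta_rot": [0, 0, 0], "jaw": 0}, {"translation": [-0.54, 0, 1.4], "delta_rot": [0, 0, 0], "jaw": 0}, {"translation": [-0.54, 0, 1.4], "delta_rot": [0, 0, 0], "jaw": 0}, {"translation": [-0.54, 0, 1.4], "delta_rot": [0, 0, 0], "jaw": 0}])

```text
time: 3.35
tool_pos: [0.5848, -0.0678, 0.1644]
tool_rot: [0.013, 0.982, -0.072, 0.177]
contact_force: [-0.2, -0.5, 1.3]
gripper_width: -0.005
grasp_force: 0.1
```

Still only hinge friction, so I'll go on in 1 mm steps.

Request:
send_rows(steps=[{"translation": [-0.03, 0, 0.08], "delta_rot": [0, 0, 0], "jaw": 0}, {"translation": [-0.05, 0, 0.14], "delta_rot": [0, 0, 0], "jaw": 0}, {"translation": [-0.07, 0, 0.2], "delta_rot": [0, 0, 0], "jaw": 0}, {"translation": [-0.07, 0, 0.2], "delta_rot": [0, 0, 0], "jaw": 0}, {"translation": [-0.07, 0, 0.2], "delta_rot": [0, 0, 0], "jaw": 0}, {"translation": [-0.07, 0, 0.2], "delta_rot": [0, 0, 0], "jaw": 0}, {"translation": [-0.07, 0, 0.2], "delta_rot": [0, 0, 0], "jaw": 0}, {"translation": [-0.07, 0, 0.2], "delta_rot": [0, 0, 0], "jaw": 0}])

```text
time: 4.15
tool_pos: [0.5849, -0.0678, 0.1622]
tool_rot: [0.013, 0.982, -0.072, 0.177]
contact_force: [-0.5, -0.1, 0.1]
gripper_width: 0.002
grasp_force: 0.2
```

Request:
send_rows(steps=[{"translation": [-0.03, 0, 0.08], "delta_rot": [0, 0, 0], "jaw": 0}, {"translation": [-0.03, 0, 0.08], "delta_rot": [0, 0, 0], "jaw": 0}, {"translation": [-0.05, 0, 0.14], "delta_rot": [0, 0, 0], "jaw": 0}, {"translation": [-0.05, 0, 0.14], "delta_rot": [0, 0, 0], "jaw": 0}, {"translation": [-0.07, 0, 0.2], "delta_rot": [0, 0, 0], "jaw": 0}, {"translation": [-0.07, 0, 0.2], "delta_rot": [0, 0, 0], "jaw": 0}, {"translation": [-0.07, 0, 0.2], "delta_rot": [0, 0, 0], "jaw": 0}, {"translation": [-0.07, 0, 0.2], "delta_rot": [0, 0, 0], "jaw": 0}])

```text
time: 4.95
tool_pos: [0.5851, -0.0679, 0.1615]
tool_rot: [0.014, 0.982, -0.072, 0.177]
contact_force: [-6.6, 0.6, 7.5]
gripper_width: 0.003
grasp_force: 4.0
```

```bash
python3 -c "
from h import *
f=grab_frame('side');cv2.imwrite('pics/side2.png',cv2.resize(f['pixels'][150:310,200:420],(770,560)))
go([.585,-.065,.155])"
```

```text
t 5.0 pos [ 0.5851 -0.0679  0.1615] cm [-0.27 -0.28  0.59] rot [0.    0.003 0.002] F [-6.39  0.36  7.81]
```

View pics/side2.png

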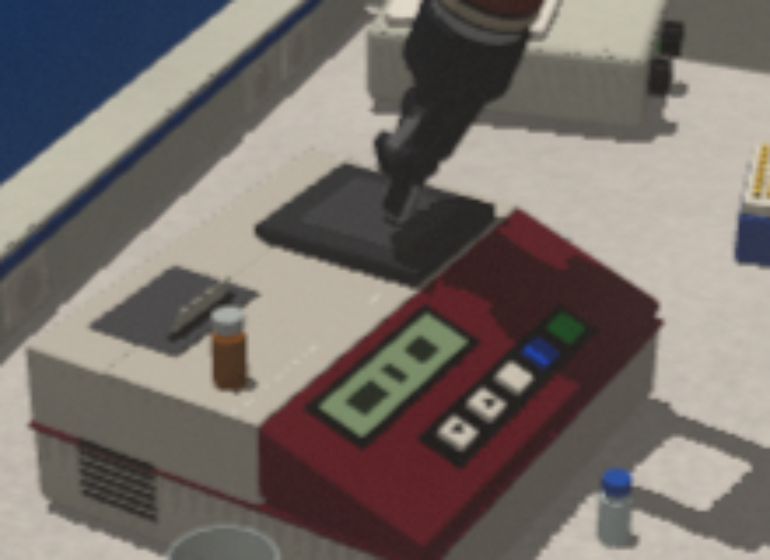

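The lid lies flat, with 7.8 N at the tip and the blue and green keys visible at (540,352) and (566,328). I'll lift off and go above the blue key.

```bash
python3 -c "
from h import *
B=np.array([.458,-.0035,.1028])
go([.585,-.068,.215]);go([.5,-.02,.215]);go(B+.044*n)"
```

```text
t 5.0 pos [ 0.5851 -0.0679  0.1615] cm [ 1.86  0.02 -5.01] rot [0.    0.003 0.002] F [-6.39  0.36  7.81]
t 5.0 pos [ 0.5851 -0.0679  0.1615] cm [-6.68 -3.48 -8.2 ] rot [0.    0.003 0.002] F [-6.39  0.36  7.81]
t 5.0 pos [ 0.5851 -0.0679  0.1615] cm [-14.73  -4.51  -3.62] rot [0.    0.003 0.002] F [-6.39  0.36  7.81]
```

Request:
send_rows(steps=[{"translation": [0.4, 0, -1], "delta_rot": [0, 0, 0], "jaw": 0}, {"translation": [1.4, 0, -4], "delta_rot": [0, 0, 0], "jaw": 0}, {"translation": [-0.5, -0.7, -6], "delta_rot": [0, 0, 0], "jaw": 0}, {"translation": [-4.5, -2.2, -7.5], "delta_rot": [0, 0, 0], "jaw": 0}, {"translation": [-8.5, -3.5, -7], "delta_rot": [0, 0, 0], "jaw": 0}, {"translation": [-12.5, -4.5, -5], "delta_rot": [0, 0, 0], "jaw": 0}, {"translation": [-14.7, -4.5, -3.6], "delta_rot": [0, 0, 0], "jaw": 0}, {"translation": [-14.7, -4.5, -3.6], "delta_rot": [0, 0, 0], "jaw": 0}])

```text
time: 5.8
tool_pos: [0.4393, -0.0003, 0.1381]
tool_rot: [0.013, 0.982, -0.072, 0.173]
contact_force: [-0.0, 1.3, -0.7]
gripper_width: -0.001
grasp_force: 0.0
```

```bash
python3 -c "
from h import *
f=grab_frame('side');cv2.imwrite('pics/side3.png',cv2.resize(f['pixels'][170:290,280:420],(700,600)))
W=cloud(f);P=W[(W[...,0]>.56)&(W[...,0]<.68)&(W[...,1]>-.13)&(W[...,1]<-.03)&(f['pixels'].max(-1)<90)];print('lid',len(P),np.percentile(P[:,2],[5,50,95]))
B=np.array([.458,-.0035,.1028])
go(B+.044*n);go(B+.014*n)"
```

```text
lid 736 [0.14101105 0.14363678 0.14621373]
t 5.85 pos [ 0.4418 -0.001   0.1413] cm [ 0.18  0.01 -0.22] rot [0.    0.005 0.002] F [ 0.61 -0.22 -0.57]
t 5.85 pos [ 0.4418 -0.001   0.1413] cm [0.19 0.01 2.78] rot [0.    0.005 0.002] F [ 0.61 -0.22 -0.57]
```

View pics/side3.png

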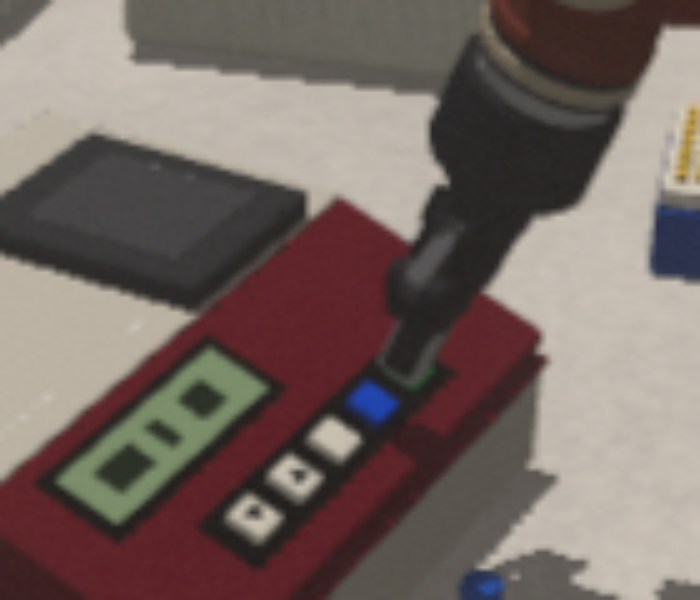

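The lid is flat at the left of the crop. The tip hangs about 3 cm above the blue key at (372,402), and its apparent offset towards green matches the camera's parallax. I'll press slowly.

Request:
send_rows(steps=[{"translation": [0.2, 0, 1.2], "delta_rot": [0, 0, 0], "jaw": 0}, {"translation": [0.2, 0, 2.2], "delta_rot": [0, 0, 0], "jaw": 0}, {"translation": [0.2, 0, 2.6], "delta_rot": [0, 0, 0], "jaw": 0}, {"translation": [0.2, 0, 2.8], "delta_rot": [0, 0, 0], "jaw": 0}, {"translation": [0.2, 0, 2.9], "delta_rot": [0, 0, 0], "jaw": 0}, {"translation": [0.2, 0, 2.9], "delta_rot": [0, 0, 0], "jaw": 0}, {"translation": [0.2, 0, 2.9], "delta_rot": [0, 0, 0], "jaw": 0}, {"translation": [0.2, 0, 2.9], "delta_rot": [0, 0, 0], "jaw": 0}])

```text
time: 6.65
tool_pos: [0.4551, -0.0033, 0.117]
tool_rot: [0.014, 0.981, -0.072, 0.177]
contact_force: [-0.2, -1.8, 1.3]
gripper_width: 0.001
grasp_force: 1.2
```

```bash
python3 -c "
from h import *
B=np.array([.458,-.0035,.1028])
go(B+.014*n);print(n@state()['contact_force'])"
```

```text
t 6.65 pos [ 0.4551 -0.0033  0.117 ] cm [-0.23 -0.02  0.03] rot [0.001 0.002 0.002] F [-0.19 -1.77  1.27]
1.162877581678366
```

Request:
send_rows(steps=[{"translation": [-0.2, 0, -0.2], "delta_rot": [0, 0, 0], "jaw": 0}, {"translation": [-0.2, 0, 0], "delta_rot": [0, 0, 0], "jaw": 0}, {"translation": [-0.2, 0, 0.15], "delta_rot": [0, 0, 0], "jaw": 0}, {"translation": [-0.2, 0, 0.25], "delta_rot": [0, 0, 0], "jaw": 0}, {"translation": [-0.2, 0, 0.35], "delta_rot": [0, 0, 0], "jaw": 0}, {"translation": [-0.2, 0, 0.4], "delta_rot": [0, 0, 0], "jaw": 0}, {"translation": [-0.2, 0, 0.4], "delta_rot": [0, 0, 0], "jaw": 0}, {"translation": [-0.2, 0, 0.4], "delta_rot": [0, 0, 0], "jaw": 0}])

```text
time: 7.45
tool_pos: [0.4538, -0.0027, 0.1132]
tool_rot: [0.013, 0.982, -0.072, 0.175]
contact_force: [-15.9, 2.4, 18.3]
gripper_width: 0.001
grasp_force: 11.1
```

```bash
python3 -c "
from h import *
B=np.array([.458,-.0035,.1028])
go(B+.014*n);print(n@state()['contact_force'])"
```

```text
t 7.45 pos [ 0.4538 -0.0027  0.1132] cm [ 0.04  0.01 -0.28] rot [0.    0.006 0.002] F [-15.94   2.45  18.29]
22.798697159879925
```

22.8 N along the normal is well past full travel, so blue is fully pressed. I'll release it, move 38 mm along the row and press green to the same depth.

Request:
send_rows(steps=[{"translation": [0, 0, -0.5], "delta_rot": [0, 0, 0], "jaw": 0}, {"translation": [0, 0, -2], "delta_rot": [0, 0, 0], "jaw": 0}, {"translation": [0, 0, -3], "delta_rot": [0, 0, 0], "jaw": 0}, {"translation": [0, 1.9, -3], "delta_rot": [0, 0, 0], "jaw": 0}, {"translation": [0, 3.8, -3], "delta_rot": [0, 0, 0], "jaw": 0}, {"translation": [0, 3.8, -3], "delta_rot": [0, 0, 0], "jaw": 0}, {"translation": [0, 3.8, -3], "delta_rot": [0, 0, 0], "jaw": 0}, {"translation": [0, 3.8, -3], "delta_rot": [0, 0, 0], "jaw": 0}])

```text
time: 8.25
tool_pos: [0.4381, -0.0385, 0.1395]
tool_rot: [0.013, 0.982, -0.072, 0.176]
contact_force: [-1.0, 0.9, 0.2]
gripper_width: -0.003
grasp_force: 0.0
```

```bash
python3 -c "
from h import *
f=grab_frame('side');cv2.imwrite('pics/side4.png',cv2.resize(f['pixels'][170:290,280:420],(700,600)))
G=np.array([.4523,-.0409,.1028])
go(G+.014*n)"
```

```text
t 8.3 pos [ 0.4382 -0.0384  0.1396] cm [0.06 0.04 2.55] rot [-0.     0.004  0.002] F [ 0.03 -0.18 -0.35]
```

View pics/side4.png

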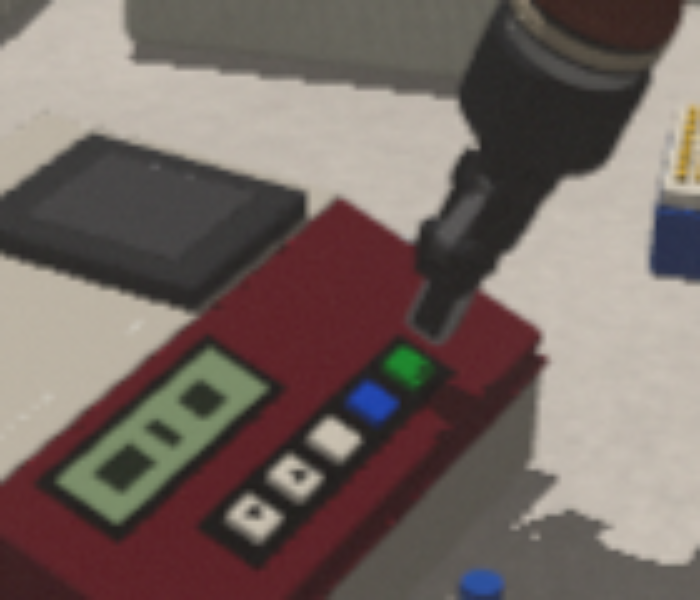

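Blue at (372,402) is back up, the lid is shut, and the tip hovers over green at (408,365). Next I'll press green.

Request:
send_rows(steps=[{"translation": [0, 0, 1.2], "delta_rot": [0, 0, 0], "jaw": 0}, {"translation": [0, 0, 2.2], "delta_rot": [0, 0, 0], "jaw": 0}, {"translation": [0, 0, 2.5], "delta_rot": [0, 0, 0], "jaw": 0}, {"translation": [0, 0, 2.7], "delta_rot": [0, 0, 0], "jaw": 0}, {"translation": [0, 0, 2.85], "delta_rot": [0, 0, 0], "jaw": 0}, {"translation": [0, 0, 2.95], "delta_rot": [0, 0, 0], "jaw": 0}, {"translation": [0, 0, 3.0], "delta_rot": [0, 0, 0], "jaw": 0}, {"translation": [0, 0, 3.0], "delta_rot": [0, 0, 0], "jaw": 0}])

```text
time: 9.1
tool_pos: [0.4475, -0.0399, 0.1129]
tool_rot: [0.013, 0.982, -0.072, 0.174]
contact_force: [-19.4, 5.2, 17.2]
gripper_width: 0.002
grasp_force: 11.6
```

```bash
python3 -c "
from h import *
G=np.array([.4523,-.0409,.1028])
go(G+.014*n);print(n@state()['contact_force'])"
```

```text
t 9.1 pos [ 0.4475 -0.0399  0.1129] cm [ 0.1   0.03 -0.28] rot [-0.001  0.009  0.002] F [-19.39   5.19  17.17]
23.093681839363374
```

Green has bottomed too, at 23 N. I'll retract clear.

Request:
send_rows(steps=[{"translation": [0, 0, -0.5], "delta_rot": [0, 0, 0], "jaw": 0}, {"translation": [0, 0, -2], "delta_rot": [0, 0, 0], "jaw": 0}, {"translation": [0, 0, -4], "delta_rot": [0, 0, 0], "jaw": 0}, {"translation": [0, 0, -6], "delta_rot": [0, 0, 0], "jaw": 0}, {"translation": [0, 0, -8], "delta_rot": [0, 0, 0], "jaw": 0}, {"translation": [0, 0, -10], "delta_rot": [0, 0, 0], "jaw": 0}, {"translation": [0, 0, -10], "delta_rot": [0, 0, 0], "jaw": 0}, {"translation": [0, 0, -10], "delta_rot": [0, 0, 0], "jaw": 0}])

```text
time: 9.9
tool_pos: [0.4144, -0.0355, 0.2056]
tool_rot: [0.014, 0.981, -0.072, 0.177]
contact_force: [-0.7, -0.3, -0.8]
gripper_width: -0.002
grasp_force: 0.0
```

```bash
python3 -c "
from h import *
f=grab_frame('side');cv2.imwrite('pics/side5.png',f['pixels']);go([.4,0,.2])"
```

```text
t 9.95 pos [ 0.414  -0.0354  0.2046] cm [-1.94 -3.3  -0.24] rot [0.    0.004 0.001] F [ 0.6   0.01 -0.24]
```

View pics/side5.png

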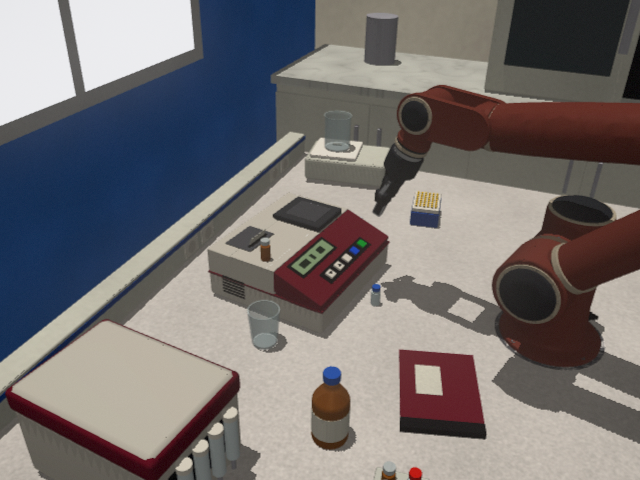

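The lid is shut at (308,213), the keys are up, the visible glassware and tip rack have not moved, and the arm is clear at (380,205).

```bash
python3 -c "
from h import *
print(job_done())"
```

```text
the job is handed in; nothing more can be done
None
```

The job is handed in, with no verdict returned: the lid was pushed shut gently, then the blue and green keys were each pressed to the stop (about 23 N) and released, and the last picture shows the lid still shut, the keys up, nothing it shows moved and the arm clear.

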